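# Find the hidden rib under the slatted deck and stand the membrane cell on it

## Task

The pale slatted deck gives under load everywhere except over one rib hidden beneath it. Before touching the cell, press gently along the slats with the closed fingers to feel where the deck is firm; then stand the blue membrane cell upright there, lengthways along the slats and about in the middle of their length, so that the deck does not sag under it, and let go. Never press hard on the deck, never let the cell push down a part of the deck that gives, and leave the two bottles and the beaker alone.

Things in the scene. Friction and masses are not known exactly. Their poses are not given: they have to be found in the camera images.
- deck: Steel tray standing fixed on the bench top, 160 mm (its x) by 320 mm (its y), 50 mm high. Origin: centre of the underside; z up. Covered by 12 pale slats, 141 mm long along the deck's x, 24 mm wide, side by side along its y at a pitch of 25 mm (centres y = -137.5 to 137.5 mm). Slat tops are flush with the tray's rim, 50 mm above the origin. Over 30 N of finger force damages it.
- deck_top (a point): Centre of the deck's top. Each slat springs straight down alone, about 0.45 N per mm, up to 9 mm. A hidden rib, 30 mm wide, runs along deck x under the slats, its centre anywhere from deck y = -85 to 85 mm, new each time: the 2 or 3 neighbouring slats over it yield only about 1 mm at 5 N. It cannot be seen, only felt.
- cell: Loose upright slab, blue core between clear plates, 100 mm long (its x), 44 mm thick (its y), 120 mm high, 0.7 to 0.95 kg; two white ports 12 mm high on top at x = -36 and 36 mm. Origin: centre of underside, z up. Starts standing on the bench top right of the deck. Grip from above across the 44 mm, mid-length. Let go lengthways on soft slats it sinks 4 to 6 mm; half on firm ones it leans.
- bottle_a: Small closed pink sample bottle, 42 mm across, 75 mm high, standing loose on the bench left of the deck; origin centre of the underside. Not to be disturbed.
- bottle_b: A second such pink bottle, 42 mm across, 75 mm high, on the right of the bench beyond the cell; origin centre of the underside. Not to be disturbed.
- beaker: Clear plastic beaker, 72 mm across, 90 mm high, standing loose beyond the deck; origin centre of the underside. Not to be disturbed.

How it is judged:
On the way, in this order (a step that is already met when the one before it is completed fails the run):
1. the deck is pressed with the fingers (over 2 N for 0.1 s) while the cell still stands where it started (contact force between the fingers and deck above 2 N and distance of cell from where it was at the start of the episode below 0.01 m), for 0.1 s.
2. the cell stands on the deck and the deck carries its weight (contact force between cell and deck above 4 N and x of cell in the frame of deck between -0.035 and 0.035 m and y of cell in the frame of deck between -0.125 and 0.125 m), for 0.2 s.
At the end, for the whole second after the job is handed in: The cell stands released, at rest, on the deck: within 35 mm of the deck's middle in deck x and 125 mm in deck y, sunk less than 2 mm, upright within 0.06 rad, length along the slats within 0.25 rad; bottles and beaker moved less than 20 mm (z of cell in the frame of deck between 0.048 and 0.053 m and x of cell in the frame of deck between -0.035 and 0.035 m and y of cell in the frame of deck between -0.125 and 0.125 m and angle between cell's own z axis and vertical below 0.06 rad and angle between the x axis of cell and the x axis of deck, either way round below 0.25 rad and linear speed of cell below 0.02 m/s and contact force between the fingers and cell below 0.1 N and distance of each of bottle_a, bottle_b, beaker from where it was at the start of the episode below 0.02 m); the robot touches nothing.
It fails at once if the fingers or arm press on the deck with more than 30 N (contact force between any of the arm, the fingers and deck above 30 N).
It fails at once if the cell pushes the deck down by more than 3 mm (z of cell in the frame of deck below 0.047 m and x of cell in the frame of deck between -0.06 and 0.06 m and y of cell in the frame of deck between -0.14 and 0.14 m).
It fails at once if the cell is pressed on the deck with more than 25 N (contact force between cell and deck above 25 N).
It fails at once if the cell is tipped by more than 0.5 rad (angle between cell's own z axis and vertical above 0.5 rad).
It fails at once if a bottle or the beaker is moved by 20 mm or more (distance of any of bottle_a, bottle_b, beaker from where it was at the start of the episode above 0.02 m).
It also fails if it takes over 72 s, if anything falls off the work surface, if the arm or the gripper's body presses on something with over 40 N, if the wrist force passes 120 N, or if a joint passes its speed limit or range.

## Robot

A 6-joint arm with a two-finger parallel gripper is mounted at the origin on the work surface. World frame = base frame: x ahead of the robot, y to its left, z up, the work surface at z = 0. Lengths are in m, angles in rad, forces in N, time in s.
With the tool pointing down it reaches from about 0.35 to 0.8 m from the base axis. Payload 7.3 kg.
Tool frame: the origin (TCP) lies at the very end of the fingers, on their centre line; the grasp point (between the pads) lies 19 mm behind it (pinch_z is the distance from the TCP to the grasp point, in m); x points along the fingers, z is the direction in which the jaws open and shut, and the axes are right-handed (so a half turn about x gives the same grasp; the last joint's range is limited). The gripper opens to 85 mm and grips with 20 to 120 N. Pads are 22 mm wide; open, the fingers measure 114 mm over their backs; the gripper's body (76 mm by 85 mm) begins 54 mm behind the grasp point. The pads swing forward as they close: fully open they stand 13 mm farther back than shut.
Start: joints at [-1.263, 0.342, 1.524, -0, 1.275, -0.146], TCP at [0.23, -0.472, 0.231] pointing down, gripper open.
Joint ranges: [-2.53, 2.53], [-0.77, 2.02], [0.04, 2.7], [-1, 4.14], [0.28, 2.66], [-3.11, 3.11]. Speed limits (rad/s): [2.57, 2.57, 3.14, 3.14, 3.14, 3.14].

## Interface

Orientations are given as [roll, pitch, yaw] about the fixed x, y, z axes, in that order (R = Rz(yaw) Ry(pitch) Rx(roll)).
In Python, from cell import * gives the robot as it stands.
- The arm moves only by the tool move_arm, never from a script. Its argument "plan" is a list of rows, each an object of numbers: "jaw": the opening, from -1 (shut) to 1 (fully open), so that 0 is half open; "tx", "ty", "tz": the shift along the tool's x, y, z in cm; "rx", "ry", "rz": the turn, a rotation vector about the tool's x, y, z in rad. In form: [{"jaw": .., "tx": .., "ty": .., "tz": .., "rx": .., "ry": .., "rz": ..}, ...]. A call has 1 to 5 rows; each row is the pose to reach, as a shift and turn from the pose measured when the call began, along the tool's axes at that moment; what a row does not reach only later rows make up. A row lasts 1/8 s, in which the tool goes at most 62.5 mm and 10.7 degrees, less where a joint would pass 70% of its speed; a pose out of reach is approached as far as the arm can. A call with a gripper value outside its range is refused whole. The fingers move at their own pace and stop on an object; the grip force is fixed at half the most. Time passes only in rows, so rows that repeat a pose let the fingers close. It gives the time, the measured TCP pose, the force and the opening at its end, in the units of the state.
- read_state(): the state, without advancing time (a new reading comes with each control period).
- camera(name): name is "scene" or "side" or "wrist"; returns the picture (480x640x3 uint8, red, green, blue); there is no depth.
- camera_model(name): a dict with "fx", "fy", "cx", "cy" (pixels), "k1" (the pictures are not rectified: a ray, as slopes to the right and down, at radius r is drawn at 1 + k1 r^2 times it, then the intrinsics apply), "R" (3x3) and "t" (3): a world point X has camera coordinates R X + t; the wrist camera has in their place "mount" (4x4, takes a point from camera to tool coordinates, whose origin is the TCP and whose axes are the tool frame's). Camera axes: x right, y down, z forward; pixel columns grow to the right and rows downward; lengths in m; the calibration is good to about 2 mm. A picture is of the moment at which its call begins: read the wrist's pose just before it. camera_model takes no time and is no camera call.
- close_job(): hands the job in, once; it reports no verdict.
The state is a dict: "time_s": time; "joint_pos": joint angles; "qd": joint speeds; "joint_efforts": joint torques, N m; "position": TCP position; "ee_rot": TCP orientation; "ft_force": force on the tool from outside, world axes, zero at the start; "torque": the same for the moment, N m; "gripper_width": finger opening in m.
Only numpy, scipy, OpenCV 4.12 (cv2) and the standard library are available. Lean on these libraries where they do the work, as an engineer would, in place of code of your own. Each camera call takes 0.05 s, during which the arm holds its last target. There are 200 camera calls.

## Working session

There is one attempt and no reset: what is moved stays moved. The work goes in short steps, Python scripts to look and compute and a tool call to move; the robot and the scene stay as the last step left them, time stands still between calls to the robot, and variables do not carry over. Pictures are saved under pics/ and viewed, about 8 in all and at most 12, crops included, and the job is handed in when it is done.

Besides the shell and the picture viewer there is one more tool, called in YAML: its name, and indented under it one key for each argument. move_arm: Moves the arm, as the interface text tells. Its arguments: {"type":"object","properties":{"plan":{"type":"array"}},"required":["plan"]}

```bash
mkdir -p pics; ls
python3 - <<'E'
from cell import *
import cv2,numpy as np
s=read_state();print(s)
for n in("scene","side"):
    cv2.imwrite(f"pics/{n}0.png",camera(n)[:,:,::-1])
    m=camera_model(n);print(n,m)
print(camera_model("wrist"))
E
```

```text
pics
{'time_s': 0.0, 'joint_pos': array([-1.26298304e+00,  3.42693985e-01,  1.52498883e+00, -1.03715317e-05,
        1.27537601e+00, -1.45988903e-01]), 'qd': array([-0.00234216, -0.000805  ,  0.00123461,  0.000281  ,  0.00053669,
       -0.00050254]), 'joint_efforts': array([ 5.05607102e-05, -4.33667994e+01, -2.46009511e+01, -2.03997624e-04,
        7.78475543e-03, -1.95072613e-05]), 'position': array([ 0.23005838, -0.471485  ,  0.2306507 ]), 'ee_rot': array([3.00236808, 1.56933012, 1.88537697]), 'ft_force': array([-0.4566729 ,  1.01386115,  0.49173899]), 'torque': array([0.01330869, 0.05023213, 0.01066463]), 'gripper_width': 0.08542497563981825}
scene {'fx': 574.7563951620685, 'fy': 574.7563951620685, 'cx': 315.8048782736137, 'cy': 233.15065031101426, 'k1': -0.03905912595025118, 'R': array([[ 0.1181682 ,  0.99296904, -0.00698331],
       [ 0.83958394, -0.10366482, -0.53324704],
       [-0.53022172,  0.05714977, -0.84593075]]), 't': array([-0.09757047, -0.46874877,  1.56094173])}
side {'fx': 543.8252602276399, 'fy': 543.8252602276399, 'cx': 312.1244061018685, 'cy': 233.29318930627716, 'k1': 0.010966027152253846, 'R': array([[-0.81606249, -0.57795763,  0.0026438 ],
       [-0.32747893,  0.45861362, -0.82609388],
       [ 0.47623477, -0.67501002, -0.56352632]]), 't': array([0.51165499, 0.25080231, 0.96027536])}
{'fx': 413.41835196845454, 'fy': 413.41835196845454, 'cx': 314.6871268357765, 'cy': 231.8413801194499, 'k1': -0.03054555910136626, 'mount': array([[-2.07446075e-05, -2.60300313e-01,  9.65527704e-01,
        -1.41424228e-01],
       [-9.84265760e-04, -9.65527231e-01, -2.60300207e-01,
         6.74331671e-02],
       [ 9.99999515e-01, -9.55735685e-04, -2.36175202e-04,
        -6.28464835e-04],
       [ 0.00000000e+00,  0.00000000e+00,  0.00000000e+00,
         1.00000000e+00]])}
```

View pics/scene0.png

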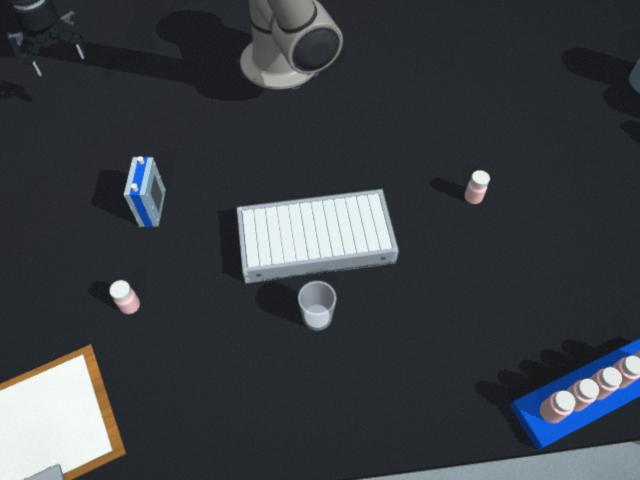

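View pics/side0.png

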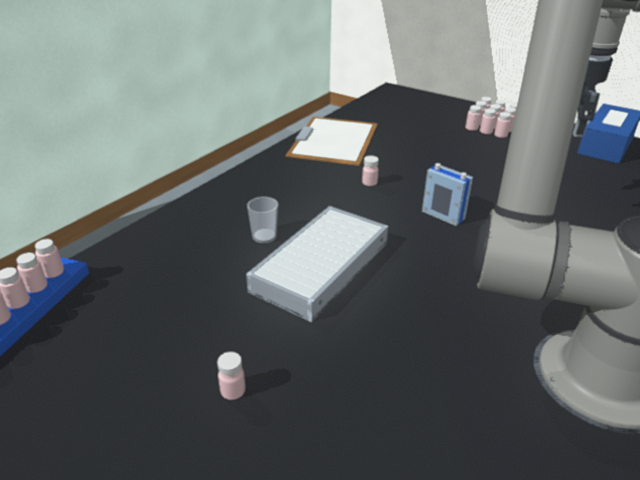

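Scene view: deck slats span about (243,207)–(393,262), cell at upper left with ports near (141,160) and (135,187), bottles at (123,290) and (478,180), beaker at (317,300). The side view agrees: deck centre about (318,255), cell (447,195).

```bash
cat > h.py <<'E'
from cell import *
import cv2,numpy as np
from scipy.spatial.transform import Rotation as Ro
def pose(s): # world<-tool
    T=np.eye(4);T[:3,:3]=Ro.from_euler('xyz',s['ee_rot']).as_matrix();T[:3,3]=s['position'];return T
def ray(name,uv,s=None):
    m=camera_model(name);uv=np.atleast_2d(np.float64(uv))
    K=np.array([[m['fx'],0,m['cx']],[0,m['fy'],m['cy']],[0,0,1.]])
    n=cv2.undistortPoints(uv[:,None],K,np.array([m['k1'],0,0,0,0.]))[:,0]
    d=np.c_[n,np.ones(len(n))]
    if name=="wrist":
        C=pose(s)@m['mount'];return C[:3,3],d@C[:3,:3].T
    return -m['R'].T@m['t'],d@m['R']
def onz(name,uv,z,s=None):
    o,d=ray(name,uv,s);return o+d*((z-o[2])/d[:,2])[:,None]
E
python3 - <<'E'
from h import *
np.set_printoptions(precision=4,suppress=True)
im=cv2.imread("pics/scene0.png");hsv=cv2.cvtColor(im,cv2.COLOR_BGR2HSV)
def blobs(mask,roi,mina):
    x0,y0,x1,y1=roi;k=np.zeros_like(mask);k[y0:y1,x0:x1]=mask[y0:y1,x0:x1]
    c,_=cv2.findContours(k,cv2.RETR_EXTERNAL,cv2.CHAIN_APPROX_NONE);return [q for q in c if cv2.contourArea(q)>=mina]
g=im.min(2)
m=((g>195)*255).astype(np.uint8);m=cv2.morphologyEx(m,cv2.MORPH_CLOSE,np.ones((5,5)))
for q in blobs(m,(225,180,410,290),2000):
    P=onz("scene",q[:,0],0.05)
    (c,wh,a)=cv2.minAreaRect((P[:,:2]*1000).astype(np.float32));print("slats",c,wh,a,cv2.contourArea(q))
    print(cv2.boundingRect(q))
for q in blobs(((g>170)*255).astype(np.uint8),(120,145,175,235),3):
    M=q[:,0].mean(0);print("port",M,cv2.boundingRect(q),onz("scene",M,.132))
b=((hsv[...,0]>100)&(hsv[...,0]<128)&(hsv[...,1]>170)&(hsv[...,2]>90)).astype(np.uint8)*255
for q in blobs(b,(120,145,175,235),30): print("blue",cv2.boundingRect(q),cv2.approxPolyDP(q,2,True)[:,0].tolist())
for n,uv in(("b_b",(123,287)),("b_a",(480,178))): print(n,onz("scene",uv,.075))
print("beaker",onz("scene",(317,296),.09))
big=cv2.resize(im[140:290,100:300],None,fx=4,fy=4,interpolation=cv2.INTER_CUBIC);cv2.imwrite("pics/c1.png",big)
E
```

```text
slats (581.9281616210938, 27.83887481689453) (142.18771362304688, 298.0367126464844) 1.6735858917236328 7782.5
(242, 193, 150, 74)
port [145.9865 175.5   ] (141, 158, 11, 36) [[ 0.4615 -0.3102  0.132 ]]
port [132.75   174.7115] (124, 157, 20, 38) [[ 0.4559 -0.3379  0.132 ]]
blue (130, 157, 23, 70) [[144, 157], [145, 162], [142, 165], [137, 163], [133, 180], [139, 189], [136, 192], [131, 190], [130, 195], [145, 226], [152, 226], [138, 195], [146, 160]]
b_b [[ 0.6862 -0.3607  0.075 ]]
b_a [[0.5119 0.3985 0.075 ]]
beaker [[0.758 0.011 0.09 ]]
```

View pics/c1.png

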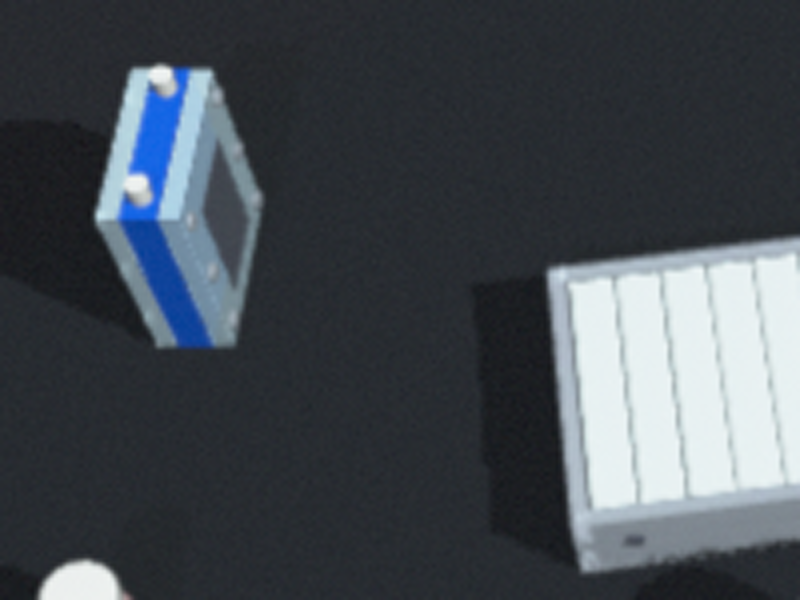

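Cell top corners in the crop: (133,68), (212,70), (177,220), (96,217). I'll compute the pose and the first moves from these.

```bash
cat >> h.py <<'E'
DECK=np.array([.5819,.0278]);DY=np.deg2rad(1.67)
def deck(x,y,z):
    c,s=np.cos(DY),np.sin(DY);return np.array([DECK[0]+c*x-s*y,DECK[1]+s*x+c*y,z])
def delta(p,jaw):
    """shift cm + rotvec to reach p with tool x down and jaw axis (tool z) at world yaw 'jaw' (nearest of the half turns)"""
    s=read_state();T=pose(s);best=None
    for a in(jaw,jaw+np.pi):
        z=np.array([np.cos(a),np.sin(a),0]);x=np.array([0,0,-1.]);R=np.c_[x,np.cross(z,x),z]
        r=Ro.from_matrix(T[:3,:3].T@R).as_rotvec()
        if best is None or np.linalg.norm(r)<np.linalg.norm(best):best=r
    print("shift cm",np.round(100*T[:3,:3].T@(np.array(p)-T[:3,3]),2),"rot",np.round(best,3),"other half turn possible; j6",round(s['joint_pos'][5],2),"F",s['ft_force'].round(2),"tcp",s['position'].round(4))
E
python3 - <<'E'
from h import *
np.set_printoptions(precision=4,suppress=True)
c=np.array([(133,68),(212,70),(177,220),(96,217)])/4+[99.6,139.6]
P=onz("scene",c,.12);print(P,P.mean(0))
d=(P[2]+P[3]-P[0]-P[1])[:2];print("len",np.linalg.norm(P[3]-P[0]),np.linalg.norm(P[2]-P[1]),"w",np.linalg.norm(P[1]-P[0]),np.linalg.norm(P[2]-P[3]),"yaw deg",np.degrees(np.arctan2(d[1],d[0])))
print(pose(read_state()))
delta(deck(0,-87.5e-3,.15),DY)
E
```

```text
[[ 0.396  -0.3441  0.12  ]
 [ 0.4029 -0.3015  0.12  ]
 [ 0.5012 -0.3161  0.12  ]
 [ 0.494  -0.3579  0.12  ]] [ 0.4486 -0.3299  0.12  ]
len 0.09896742929244615 0.09937941633308056 w 0.04313779483704032 0.04246545241411018 yaw deg -8.211958752092881
[[-0.0004  0.8988  0.4384  0.2301]
 [ 0.0013  0.4384 -0.8988 -0.4715]
 [-1.      0.0002 -0.0014  0.2307]
 [ 0.      0.      0.      1.    ]]
shift cm [  8.11  49.91 -21.47] rot [-1.146 -0.001 -0.001] other half turn possible; j6 -0.15 F [ 0.41 -0.83 -0.02] tcp [ 0.2301 -0.4715  0.2307]
```

move_arm:
  plan:
    - {"jaw": -1,"tx": 3,"ty": 49.9,"tz": -21.5,"rx": -1.146,"ry": 0,"rz": 0}
    - {"jaw": -1,"tx": 3,"ty": 49.9,"tz": -21.5,"rx": -1.146,"ry": 0,"rz": 0}
    - {"jaw": -1,"tx": 3,"ty": 49.9,"tz": -21.5,"rx": -1.146,"ry": 0,"rz": 0}
    - {"jaw": -1,"tx": 3,"ty": 49.9,"tz": -21.5,"rx": -1.146,"ry": 0,"rz": 0}
    - {"jaw": -1,"tx": 3,"ty": 49.9,"tz": -21.5,"rx": -1.146,"ry": 0,"rz": 0}

```text
time_s: 0.72
position: [0.4344, -0.2334, 0.2137]
ee_rot: [2.054, 1.57, 1.88]
ft_force: [1.2, -0.2, -0.4]
gripper_width: 0.0
```

```bash
python3 -c "
from h import *
delta(deck(0,-87.5e-3,.075),DY)"
```

```text
shift cm [13.89 19.69 11.79] rot [-0.203 -0.    -0.001] other half turn possible; j6 -0.48 F [ 1.18 -0.24 -0.43] tcp [ 0.4344 -0.2334  0.2137]
```

move_arm:
  plan:
    - {"jaw": -1,"tx": 5,"ty": 19.7,"tz": 11.8,"rx": -0.203}
    - {"jaw": -1,"tx": 5,"ty": 19.7,"tz": 11.8,"rx": -0.203}
    - {"jaw": -1,"tx": 9,"ty": 19.7,"tz": 11.8,"rx": -0.203}
    - {"jaw": -1,"tx": 13.8,"ty": 19.7,"tz": 11.8,"rx": -0.203}
    - {"jaw": -1,"tx": 13.8,"ty": 19.7,"tz": 11.8,"rx": -0.203}

```text
schema error: expected keys jaw, tx, ty, tz, rx, ry, rz
```

Run:
```python
from h import *
s=read_state();im=camera("wrist");cv2.imwrite("pics/w1.png",im[:,:,::-1])
delta(deck(0,-87.5e-3,.053),DY)
```

```text
shift cm [16.13 18.82 11.75] rot [-0.19   0.001 -0.005] other half turn possible; j6 -0.48 F [ 2.    5.34 -0.39] tcp [ 0.438  -0.2274  0.2133]
```

View pics/w1.png

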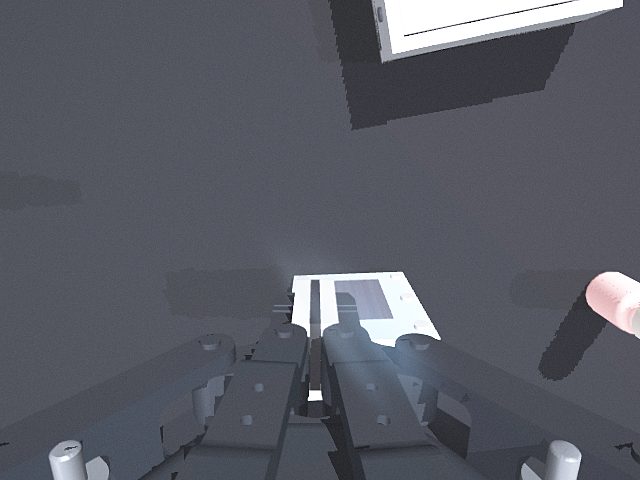

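The wrist view still shows the previous spot, because the move was refused for missing keys: cell under the fingers at (350,310), deck at the top. I'll repeat the move with all keys.

move_arm:
  plan:
    - {"jaw": -1,"tx": 5,"ty": 18.8,"tz": 11.8,"rx": -0.19,"ry": 0,"rz": 0}
    - {"jaw": -1,"tx": 5,"ty": 18.8,"tz": 11.8,"rx": -0.19,"ry": 0,"rz": 0}
    - {"jaw": -1,"tx": 9,"ty": 18.8,"tz": 11.8,"rx": -0.19,"ry": 0,"rz": 0}
    - {"jaw": -1,"tx": 13.8,"ty": 18.8,"tz": 11.8,"rx": -0.19,"ry": 0,"rz": 0}
    - {"jaw": -1,"tx": 13.8,"ty": 18.8,"tz": 11.8,"rx": -0.19,"ry": 0,"rz": 0}

```text
time_s: 1.4
position: [0.5843, -0.058, 0.0732]
ee_rot: [1.896, 1.564, 1.926]
ft_force: [0.2, -0.2, -1.2]
gripper_width: 0.0001
```

Run:
```python
from h import *
delta(deck(0,-87.5e-3,.053),DY)
s=read_state();im=camera("wrist");cv2.imwrite("pics/w2.png",im[:,:,::-1])
```

```text
shift cm [ 2.02 -0.18  0.01] rot [ 0.001 -0.002 -0.006] other half turn possible; j6 -0.27 F [ 0.24 -0.19 -1.21] tcp [ 0.5843 -0.058   0.0732]
```

View pics/w2.png

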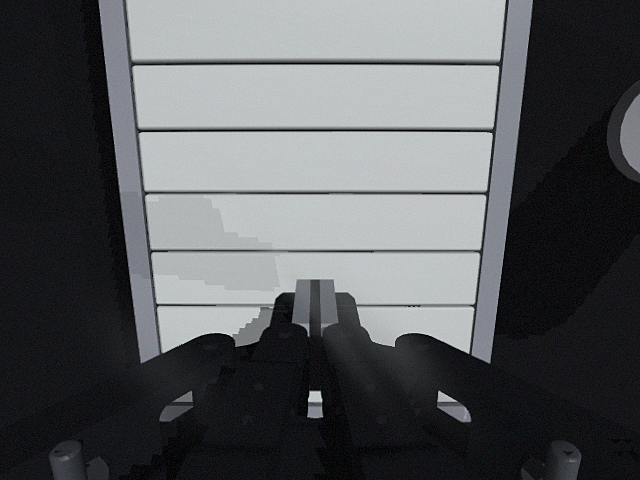

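The wrist view shows the slat gaps as dark lines at rows 62, 129, 192, 251 and 305, with the fingertips at (315,280). I'll check these gaps against my deck frame.

Run:
```python
from h import *
s=read_state();g=cv2.imread("pics/w2.png",0)
for u in (240,420):
    v=np.array([62,129.5,192,251]);v=[w-6+np.argmin(g[int(w)-6:int(w)+7,u-10:u+10].mean(1)) for w in v.astype(int)]
    P=onz("wrist",[(u,w) for w in v],.05,s)[:,:2]-DECK
    c,q=np.cos(DY),np.sin(DY);print(np.round(1000*P@np.array([[c,-q],[q,c]]),1).tolist())
P=onz("wrist",[(147,222),(489,222)],.05,s)[:,:2]-DECK;print(np.round(1000*P@np.array([[c,-q],[q,c]]),1))
```

```text
[[-27.3, 3.6], [-28.3, -20.5], [-29.3, -44.5], [-30.4, -68.5]]
[[39.1, 3.6], [40.5, -20.5], [42.0, -44.7], [43.6, -68.3]]
[[-67.7 -56.7]
 [ 70.8 -56.5]]
```

move_arm:
  plan:
    - {"jaw": -1,"tx": 1.4,"ty": -0.2,"tz": 0,"rx": 0,"ry": 0,"rz": -0.006}
    - {"jaw": -1,"tx": 1.9,"ty": -0.2,"tz": 0,"rx": 0,"ry": 0,"rz": -0.006}
    - {"jaw": -1,"tx": 1.9,"ty": -0.2,"tz": 0,"rx": 0,"ry": 0,"rz": -0.006}
    - {"jaw": -1,"tx": 1.9,"ty": -0.2,"tz": 0,"rx": 0,"ry": 0,"rz": -0.006}
    - {"jaw": -1,"tx": 1.9,"ty": -0.2,"tz": 0,"rx": 0,"ry": 0,"rz": -0.006}

```text
time_s: 2.08
position: [0.584, -0.0588, 0.0521]
ee_rot: [2.777, 1.566, 2.807]
ft_force: [0.4, -0.1, 0.3]
gripper_width: 0.0001
```

Run:
```python
from h import *
s=read_state();im=camera("wrist")[:,:,::-1];cv2.imwrite("pics/w3.png",im)
cv2.imwrite("pics/w3c.png",cv2.resize(im[180:380,180:460],None,fx=2.8,fy=2.8,interpolation=cv2.INTER_CUBIC))
delta(deck(0,-87.5e-3,.05),DY)
g=im.min(2)
for u in (200,240,420,450):
    col=g[:400,u-5:u+5].mean(1);print(u,[v for v in range(3,330) if col[v]<col[v-3:v+4].mean()-12 and col[v]==col[v-3:v+4].min()])
# deck corners from side
```

```text
shift cm [ 0.19 -0.1   0.05] rot [ 0.001 -0.004 -0.002] other half turn possible; j6 -0.26 F [-0.85 -0.4   0.71] tcp [ 0.5839 -0.0587  0.0519]
200 [52, 129, 200, 265, 326]
240 [51, 129, 200, 265, 325]
420 [51, 129, 200, 265, 326]
450 [52, 129, 200, 265, 326]
```

View pics/w3c.png

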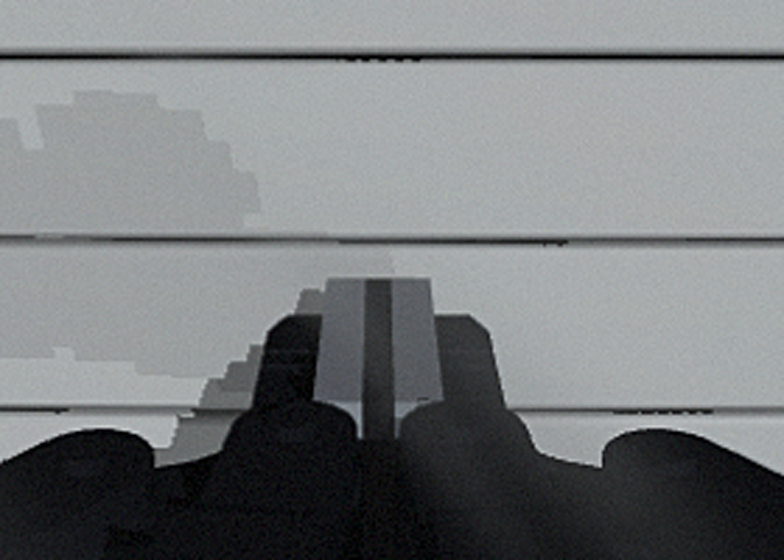

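The fingertip centre (row ≈307) is about 5 mm from the slat centre (gaps at rows 265 and 326), so I'll shift the deck frame +5 mm in y and start probing.

```bash
sed -i 's/^DECK=.*/DECK=np.array([.5830,.0328])/' h.py; python3 -c "
from h import *
delta(deck(0,-87.5e-3,.05),DY)"
```

```text
Traceback (most recent call last):
  File "h.py", line 18, in deck
    c,s=np.cos(DY),np.sin(DY);return np.array([DECK[0]+c*x-s*y,DECK[1]+s*x+c*y,z])
               ^^
NameError: name 'DY' is not defined
```

move_arm:
  plan:
    - {"jaw": -1,"tx": 0,"ty": 0.4,"tz": 0,"rx": 0,"ry": 0,"rz": 0}
    - {"jaw": -1,"tx": 0.2,"ty": 0.4,"tz": 0,"rx": 0,"ry": 0,"rz": 0}
    - {"jaw": -1,"tx": 0.3,"ty": 0.4,"tz": 0,"rx": 0,"ry": 0,"rz": 0}
    - {"jaw": -1,"tx": 0.3,"ty": 0.4,"tz": 0,"rx": 0,"ry": 0,"rz": 0}
    - {"jaw": -1,"tx": 0.3,"ty": 0.4,"tz": 0,"rx": 0,"ry": 0,"rz": 0}

```text
time_s: 2.75
position: [0.5838, -0.0547, 0.0489]
ee_rot: [2.775, 1.566, 2.806]
ft_force: [0.3, 0.3, 0.4]
gripper_width: -0.0002
```

```bash
sed -i 's/^DECK=.*/DECK=np.array([.5830,.0328]);DY=np.deg2rad(1.67)/' h.py; python3 -c "
from h import *
delta(deck(0,-87.5e-3,.05),DY);delta(deck(0,-62.5e-3,.05),DY)"
```

```text
shift cm [-0.11 -0.01  0.18] rot [ 0.001 -0.005 -0.002] other half turn possible; j6 -0.26 F [0.3  0.27 0.42] tcp [ 0.5838 -0.0547  0.0489]
shift cm [-0.11  2.49  0.18] rot [ 0.001 -0.005 -0.002] other half turn possible; j6 -0.26 F [0.3  0.27 0.42] tcp [ 0.5838 -0.0547  0.0489]
```

move_arm:
  plan:
    - {"jaw": -1,"tx": 0.1,"ty": 0.1,"tz": 0,"rx": 0,"ry": 0,"rz": 0}
    - {"jaw": -1,"tx": 0.2,"ty": 0.1,"tz": 0,"rx": 0,"ry": 0,"rz": 0}
    - {"jaw": -1,"tx": 0.2,"ty": 0.1,"tz": 0,"rx": 0,"ry": 0,"rz": 0}

```text
time_s: 3.12
position: [0.584, -0.0541, 0.0474]
ee_rot: [2.885, 1.567, 2.915]
ft_force: [-1.3, -2.7, 5.6]
gripper_width: -0.0
```

```bash
python3 -c "
from h import *
for i in range(4):
    s=read_state();print(s['time_s'],s['ft_force'],s['position'][2]);camera('side')"
```

```text
3.125 [-1.33446922 -2.71782963  5.56142813] 0.04744097166618369
3.175 [-2.06405255 -2.42311518  5.1744542 ] 0.04748856718720417
3.225 [-1.54799975 -2.09021969  7.08193973] 0.04748375885720289
3.275 [-1.37669533 -2.4840504   5.44799653] 0.04747452342443936
```

The first slat (−87.5) looks firm: 5.5 N at z ≈ 0.0475. I'll lift and press the neighbours to the same height, starting with −62.5.

move_arm:
  plan:
    - {"jaw": -1,"tx": -0.5,"ty": 0,"tz": 0.1,"rx": 0,"ry": 0,"rz": 0}
    - {"jaw": -1,"tx": -0.5,"ty": 2.45,"tz": 0.1,"rx": 0,"ry": 0,"rz": 0}
    - {"jaw": -1,"tx": -0.3,"ty": 2.45,"tz": 0.1,"rx": 0,"ry": 0,"rz": 0}
    - {"jaw": -1,"tx": -0.2,"ty": 2.45,"tz": 0.1,"rx": 0,"ry": 0,"rz": 0}
    - {"jaw": -1,"tx": -0.2,"ty": 2.45,"tz": 0.1,"rx": 0,"ry": 0,"rz": 0}

```text
time_s: 3.95
position: [0.5843, -0.03, 0.0495]
ee_rot: [2.833, 1.567, 2.863]
ft_force: [-0.3, -0.1, 1.7]
gripper_width: -0.0001
```

move_arm:
  plan:
    - {"jaw": -1,"tx": 0.1,"ty": 0,"tz": 0,"rx": 0,"ry": 0,"rz": 0}
    - {"jaw": -1,"tx": 0.2,"ty": 0,"tz": 0,"rx": 0,"ry": 0,"rz": 0}
    - {"jaw": -1,"tx": 0.2,"ty": 0,"tz": 0,"rx": 0,"ry": 0,"rz": 0}

```text
time_s: 4.32
position: [0.5844, -0.0301, 0.0483]
ee_rot: [2.773, 1.567, 2.803]
ft_force: [-3.1, 1.4, 8.3]
gripper_width: -0.0002
```

```bash
cat > f.py <<'E'
from h import *
F=[]
for i in range(4):
    s=read_state();F.append(s['ft_force']);camera('side')
print(np.mean(F,0).round(2),s['position'].round(4),s['time_s'])
for y in(-112.5,-87.5,-62.5,-37.5,-12.5):print(y,end=' ');delta(deck(0,y*1e-3,.05),DY)
E
python3 f.py
```

```text
[-2.56  1.69  7.75] [ 0.5844 -0.0302  0.0484] 4.475
-112.5 shift cm [-0.17 -4.96  0.04] rot [ 0.001 -0.003 -0.001] other half turn possible; j6 -0.21 F [-2.87  1.46  8.9 ] tcp [ 0.5844 -0.0301  0.0483]
-87.5 shift cm [-0.17 -2.46  0.04] rot [ 0.001 -0.003 -0.001] other half turn possible; j6 -0.21 F [-2.87  1.46  8.9 ] tcp [ 0.5844 -0.0301  0.0483]
-62.5 shift cm [-0.17  0.04  0.05] rot [ 0.001 -0.003 -0.001] other half turn possible; j6 -0.21 F [-2.87  1.46  8.9 ] tcp [ 0.5844 -0.0301  0.0483]
-37.5 shift cm [-0.16  2.54  0.05] rot [ 0.001 -0.003 -0.001] other half turn possible; j6 -0.21 F [-2.87  1.46  8.9 ] tcp [ 0.5844 -0.0301  0.0483]
-12.5 shift cm [-0.16  5.04  0.05] rot [ 0.001 -0.003 -0.001] other half turn possible; j6 -0.21 F [-2.87  1.46  8.9 ] tcp [ 0.5844 -0.0301  0.0483]
```

−62.5 is firm too (about 8 N for 1.2 mm). Next is −37.5.

move_arm:
  plan:
    - {"jaw": -1,"tx": -0.5,"ty": 0,"tz": 0.0,"rx": 0,"ry": 0,"rz": 0}
    - {"jaw": -1,"tx": -0.5,"ty": 2.5,"tz": 0.0,"rx": 0,"ry": 0,"rz": 0}
    - {"jaw": -1,"tx": -0.2,"ty": 2.5,"tz": 0.0,"rx": 0,"ry": 0,"rz": 0}
    - {"jaw": -1,"tx": -0.1,"ty": 2.5,"tz": 0.0,"rx": 0,"ry": 0,"rz": 0}
    - {"jaw": -1,"tx": -0.1,"ty": 2.5,"tz": 0.0,"rx": 0,"ry": 0,"rz": 0}

```text
time_s: 5.15
position: [0.5836, -0.0056, 0.0494]
ee_rot: [2.77, 1.567, 2.799]
ft_force: [-1.0, 1.3, 2.2]
gripper_width: -0.0007
```

move_arm:
  plan:
    - {"jaw": -1,"tx": 0.1,"ty": 0,"tz": 0,"rx": 0,"ry": 0,"rz": 0}
    - {"jaw": -1,"tx": 0.15,"ty": 0,"tz": 0,"rx": 0,"ry": 0,"rz": 0}
    - {"jaw": -1,"tx": 0.15,"ty": 0,"tz": 0,"rx": 0,"ry": 0,"rz": 0}

```text
time_s: 5.52
position: [0.5837, -0.0057, 0.0485]
ee_rot: [2.701, 1.567, 2.73]
ft_force: [-2.5, 1.9, 7.2]
gripper_width: 0.0002
```

```bash
python3 f.py
```

```text
[-2.03  1.96  6.8 ] [ 0.5837 -0.0057  0.0485] 5.675
-112.5 shift cm [-0.16 -7.4   0.05] rot [-0.    -0.003 -0.001] other half turn possible; j6 -0.17 F [-2.31  2.05  7.43] tcp [ 0.5837 -0.0057  0.0485]
-87.5 shift cm [-0.15 -4.9   0.04] rot [-0.    -0.003 -0.001] other half turn possible; j6 -0.17 F [-2.31  2.05  7.43] tcp [ 0.5837 -0.0057  0.0485]
-62.5 shift cm [-0.15 -2.4   0.04] rot [-0.    -0.003 -0.001] other half turn possible; j6 -0.17 F [-2.31  2.05  7.43] tcp [ 0.5837 -0.0057  0.0485]
-37.5 shift cm [-0.15  0.1   0.04] rot [-0.    -0.003 -0.001] other half turn possible; j6 -0.17 F [-2.31  2.05  7.43] tcp [ 0.5837 -0.0057  0.0485]
-12.5 shift cm [-0.14  2.6   0.04] rot [-0.    -0.003 -0.001] other half turn possible; j6 -0.17 F [-2.31  2.05  7.43] tcp [ 0.5837 -0.0057  0.0485]
```

move_arm:
  plan:
    - {"jaw": -1,"tx": -0.5,"ty": 0,"tz": 0.0,"rx": 0,"ry": 0,"rz": 0}
    - {"jaw": -1,"tx": -0.5,"ty": 2.6,"tz": 0.0,"rx": 0,"ry": 0,"rz": 0}
    - {"jaw": -1,"tx": -0.2,"ty": 2.6,"tz": 0.0,"rx": 0,"ry": 0,"rz": 0}
    - {"jaw": -1,"tx": -0.1,"ty": 2.6,"tz": 0.0,"rx": 0,"ry": 0,"rz": 0}
    - {"jaw": -1,"tx": -0.1,"ty": 2.6,"tz": 0.0,"rx": 0,"ry": 0,"rz": 0}

```text
time_s: 6.35
position: [0.5829, 0.0196, 0.0493]
ee_rot: [2.784, 1.567, 2.812]
ft_force: [-0.1, 0.2, 0.2]
gripper_width: 0.0002
```

move_arm:
  plan:
    - {"jaw": -1,"tx": 0.1,"ty": 0,"tz": 0,"rx": 0,"ry": 0,"rz": 0}
    - {"jaw": -1,"tx": 0.15,"ty": 0,"tz": 0,"rx": 0,"ry": 0,"rz": 0}
    - {"jaw": -1,"tx": 0.15,"ty": 0,"tz": 0,"rx": 0,"ry": 0,"rz": 0}

```text
time_s: 6.72
position: [0.583, 0.0192, 0.0479]
ee_rot: [2.829, 1.567, 2.857]
ft_force: [0.0, -1.5, 0.9]
gripper_width: 0.0001
```

```bash
python3 f.py
```

```text
[ 0.32 -0.61  0.97] [0.583  0.0194 0.0479] 6.875
-112.5 shift cm [-0.22 -9.92  0.05] rot [-0.001 -0.003 -0.001] other half turn possible; j6 -0.13 F [ 0.56 -0.4   0.52] tcp [0.583  0.0195 0.0479]
-87.5 shift cm [-0.21 -7.42  0.04] rot [-0.001 -0.003 -0.001] other half turn possible; j6 -0.13 F [ 0.56 -0.4   0.52] tcp [0.583  0.0195 0.0479]
-62.5 shift cm [-0.21 -4.92  0.04] rot [-0.001 -0.003 -0.001] other half turn possible; j6 -0.13 F [ 0.56 -0.4   0.52] tcp [0.583  0.0195 0.0479]
-37.5 shift cm [-0.21 -2.42  0.04] rot [-0.001 -0.003 -0.001] other half turn possible; j6 -0.13 F [ 0.56 -0.4   0.52] tcp [0.583  0.0195 0.0479]
-12.5 shift cm [-0.21  0.08  0.04] rot [-0.001 -0.003 -0.001] other half turn possible; j6 -0.13 F [ 0.56 -0.4   0.52] tcp [0.583  0.0195 0.0479]
```

−12.5 is soft (about 1 N at 2 mm). I'll re-check −87.5, pressing at −90 to stay off its neighbour.

move_arm:
  plan:
    - {"jaw": -1,"tx": -0.5,"ty": 0,"tz": 0.0,"rx": 0,"ry": 0,"rz": 0}
    - {"jaw": -1,"tx": -0.5,"ty": -7.7,"tz": 0.0,"rx": 0,"ry": 0,"rz": 0}
    - {"jaw": -1,"tx": -0.5,"ty": -7.7,"tz": 0.0,"rx": 0,"ry": 0,"rz": 0}
    - {"jaw": -1,"tx": -0.2,"ty": -7.7,"tz": 0.0,"rx": 0,"ry": 0,"rz": 0}
    - {"jaw": -1,"tx": -0.1,"ty": -7.7,"tz": 0.0,"rx": 0,"ry": 0,"rz": 0}

```text
time_s: 7.55
position: [0.5849, -0.0565, 0.0486]
ee_rot: [2.74, 1.567, 2.769]
ft_force: [0.6, -0.9, -0.1]
gripper_width: 0.0001
```

move_arm:
  plan:
    - {"jaw": -1,"tx": 0.1,"ty": 0,"tz": 0,"rx": 0,"ry": 0,"rz": 0}
    - {"jaw": -1,"tx": 0.15,"ty": 0,"tz": 0,"rx": 0,"ry": 0,"rz": 0}
    - {"jaw": -1,"tx": 0.15,"ty": 0,"tz": 0,"rx": 0,"ry": 0,"rz": 0}

```text
time_s: 7.92
position: [0.5849, -0.0557, 0.0472]
ee_rot: [2.656, 1.567, 2.686]
ft_force: [0.2, 1.1, 1.7]
gripper_width: -0.0
```

```bash
python3 f.py
```

```text
[-0.12  0.88  1.63] [ 0.5849 -0.0561  0.0471] 8.075
-112.5 shift cm [-0.3  -2.34  0.07] rot [-0.    -0.004 -0.002] other half turn possible; j6 -0.26 F [0.07 0.46 1.83] tcp [ 0.5849 -0.0563  0.0471]
-87.5 shift cm [-0.29  0.16  0.07] rot [-0.    -0.004 -0.002] other half turn possible; j6 -0.26 F [0.07 0.46 1.83] tcp [ 0.5849 -0.0563  0.0471]
-62.5 shift cm [-0.29  2.66  0.07] rot [-0.    -0.004 -0.002] other half turn possible; j6 -0.26 F [0.07 0.46 1.83] tcp [ 0.5849 -0.0563  0.0471]
-37.5 shift cm [-0.28  5.16  0.07] rot [-0.    -0.004 -0.002] other half turn possible; j6 -0.26 F [0.07 0.46 1.83] tcp [ 0.5849 -0.0563  0.0471]
-12.5 shift cm [-0.28  7.66  0.07] rot [-0.    -0.004 -0.002] other half turn possible; j6 -0.26 F [0.07 0.46 1.83] tcp [ 0.5849 -0.0563  0.0471]
```

−87.5 is soft when pressed alone: the first press had overlapped −62.5, so the deck frame moves about 1.8 mm back. The firm pair is −62.5 and −37.5, so the target is deck y = −50 mm. Now to the cell.

```bash
sed -i 's/^DECK=.*/DECK=np.array([.5830,.0310]);DY=np.deg2rad(1.67);CY=np.deg2rad(81.8)/' h.py; python3 -c "
from h import *
delta([.4495,-.327,.21],CY)"
```

```text
shift cm [-16.28 -26.64 -14.38] rot [-1.399 -0.002 -0.004] other half turn possible; j6 -0.26 F [0.07 0.46 1.83] tcp [ 0.5849 -0.0563  0.0471]
```

move_arm:
  plan:
    - {"jaw": -1,"tx": -6,"ty": 0,"tz": 0,"rx": 0,"ry": 0,"rz": 0}
    - {"jaw": 1,"tx": -12,"ty": 0,"tz": 0,"rx": -0.2,"ry": 0,"rz": 0}
    - {"jaw": 1,"tx": -16.3,"ty": -4,"tz": -2,"rx": -0.4,"ry": 0,"rz": 0}
    - {"jaw": 1,"tx": -16.3,"ty": -9,"tz": -5,"rx": -0.6,"ry": 0,"rz": 0}
    - {"jaw": 1,"tx": -16.3,"ty": -14,"tz": -8,"rx": -0.8,"ry": 0,"rz": 0}

```text
time_s: 8.75
position: [0.5114, -0.196, 0.2107]
ee_rot: [2.124, 1.568, 2.885]
ft_force: [-0.6, 0.0, -1.4]
gripper_width: 0.0721
```

```bash
python3 -c "
from h import *
delta([.4495,-.327,.21],CY)"
```

```text
shift cm [  0.08  -5.22 -13.52] rot [-0.667 -0.001 -0.003] other half turn possible; j6 -1.27 F [-0.63  0.03 -1.36] tcp [ 0.5114 -0.196   0.2107]
```

move_arm:
  plan:
    - {"jaw": 1,"tx": 0,"ty": -5.2,"tz": -13.5,"rx": -0.667,"ry": 0,"rz": -0.003}
    - {"jaw": 1,"tx": 0,"ty": -5.2,"tz": -13.5,"rx": -0.667,"ry": 0,"rz": -0.003}
    - {"jaw": 1,"tx": 0,"ty": -5.2,"tz": -13.5,"rx": -0.667,"ry": 0,"rz": -0.003}
    - {"jaw": 1,"tx": 0,"ty": -5.2,"tz": -13.5,"rx": -0.667,"ry": 0,"rz": -0.003}
    - {"jaw": 1,"tx": 0,"ty": -5.2,"tz": -13.5,"rx": -0.667,"ry": 0,"rz": -0.003}

```text
time_s: 9.38
position: [0.449, -0.3271, 0.2105]
ee_rot: [2.001, 1.57, -2.857]
ft_force: [0.1, -0.2, 0.5]
gripper_width: 0.0853
```

Run:
```python
from h import *
delta([.4495,-.327,.078],CY)
s=read_state();im=camera("wrist")[:,:,::-1];cv2.imwrite("pics/w4.png",im);print(pose(s).round(3))
```

```text
shift cm [13.25 -0.06  0.02] rot [-0.002 -0.    -0.001] other half turn possible; j6 -2.19 F [ 0.12 -0.17  0.5 ] tcp [ 0.449  -0.3271  0.2105]
[[-0.001 -0.989  0.145  0.449]
 [-0.     0.145  0.989 -0.327]
 [-1.     0.001 -0.     0.211]
 [ 0.     0.     0.     1.   ]]
```

View pics/w4.png

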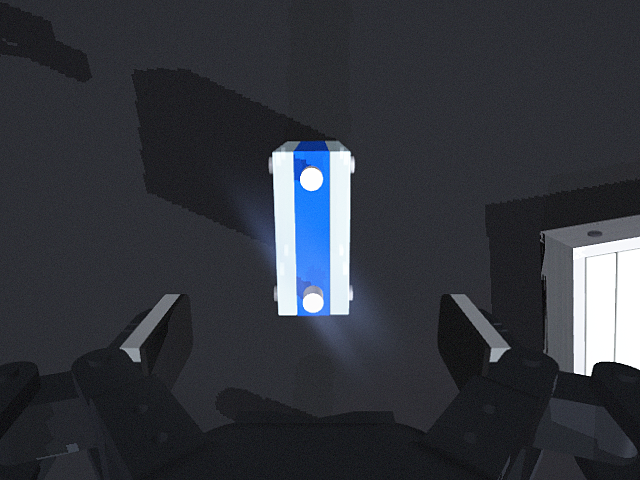

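Wrist view: cell top face corners (273,152), (351,152), (350,315), (276,315), lying centrally between the open fingers.

Run:
```python
from h import *
s=read_state()
P=onz("wrist",[(273,152),(351,152),(350,315),(276,315)],.12,s);print(P.round(4),P.mean(0))
T=pose(s);Q=(P-T[:3,3])@T[:3,:3];print(Q.round(4),Q.mean(0))
Q=onz("wrist",[(311.5,179),(313,300)],.132,s);print(Q,Q.mean(0))
```

```text
[[ 0.3986 -0.3412  0.12  ]
 [ 0.405  -0.2985  0.12  ]
 [ 0.503  -0.3113  0.12  ]
 [ 0.4963 -0.3564  0.12  ]] [ 0.45071962 -0.32684613  0.12      ]
[[ 0.0906  0.048  -0.0216]
 [ 0.0906  0.048   0.0215]
 [ 0.0906 -0.0509  0.0231]
 [ 0.0906 -0.0509 -0.0225]] [ 0.09059521 -0.00145792  0.00011699]
[[ 0.41493988 -0.32198351  0.132     ]
 [ 0.48429385 -0.33153665  0.132     ]] [ 0.44961687 -0.32676008  0.132     ]
```

Wrist and corrected scene estimates agree within 1–2 mm. I'll descend and grip.

move_arm:
  plan:
    - {"jaw": 1,"tx": 4,"ty": -0.1,"tz": 0,"rx": 0,"ry": 0,"rz": 0}
    - {"jaw": 1,"tx": 8,"ty": -0.1,"tz": 0,"rx": 0,"ry": 0,"rz": 0}
    - {"jaw": 1,"tx": 11,"ty": -0.1,"tz": 0,"rx": 0,"ry": 0,"rz": 0}
    - {"jaw": 1,"tx": 13.2,"ty": -0.1,"tz": 0,"rx": 0,"ry": 0,"rz": 0}
    - {"jaw": 1,"tx": 13.2,"ty": -0.1,"tz": 0,"rx": 0,"ry": 0,"rz": 0}

```text
time_s: 10.05
position: [0.4497, -0.3256, 0.0771]
ee_rot: [1.122, 1.567, 2.546]
ft_force: [-0.6, -1.0, 0.0]
gripper_width: 0.0856
```

move_arm:
  plan:
    - {"jaw": -1,"tx": 0,"ty": 0,"tz": 0,"rx": 0,"ry": 0,"rz": 0}
    - {"jaw": -1,"tx": 0,"ty": 0,"tz": 0,"rx": 0,"ry": 0,"rz": 0}
    - {"jaw": -1,"tx": 0,"ty": 0,"tz": 0,"rx": 0,"ry": 0,"rz": 0}
    - {"jaw": -1,"tx": 0,"ty": 0,"tz": 0,"rx": 0,"ry": 0,"rz": 0}
    - {"jaw": -1,"tx": 0,"ty": 0,"tz": 0,"rx": 0,"ry": 0,"rz": 0}

```text
time_s: 10.68
position: [0.4502, -0.3265, 0.0783]
ee_rot: [1.555, 1.569, 2.978]
ft_force: [-0.5, -2.1, 6.9]
gripper_width: 0.0438
```

```bash
python3 -c "
from h import *
delta([.449,-.327,.195],CY);print(read_state()['gripper_width'])"
```

```text
shift cm [-11.66   0.13  -0.07] rot [-0.005  0.    -0.002] other half turn possible; j6 -2.19 F [-0.49 -2.12  6.89] tcp [ 0.4502 -0.3265  0.0783]
0.043768537129467204
```

move_arm:
  plan:
    - {"jaw": -1,"tx": -3,"ty": 0,"tz": 0,"rx": 0,"ry": 0,"rz": 0}
    - {"jaw": -1,"tx": -6,"ty": 0,"tz": 0,"rx": 0,"ry": 0,"rz": 0}
    - {"jaw": -1,"tx": -9,"ty": 0,"tz": 0,"rx": 0,"ry": 0,"rz": 0}
    - {"jaw": -1,"tx": -11.7,"ty": 0,"tz": 0,"rx": 0,"ry": 0,"rz": 0}
    - {"jaw": -1,"tx": -11.7,"ty": 0,"tz": 0,"rx": 0,"ry": 0,"rz": 0}

```text
time_s: 11.3
position: [0.4508, -0.3266, 0.1961]
ee_rot: [-2.851, 1.57, -1.428]
ft_force: [0.0, -0.2, -7.6]
gripper_width: 0.043
```

```bash
python3 -c "
from h import *
delta(deck(0,-.05,.195),DY+np.pi/2);print(read_state()['gripper_width'])"
```

```text
shift cm [ 0.08 -8.69 32.4 ] rot [-0.177 -0.001  0.   ] other half turn possible; j6 -2.19 F [ 0.01 -0.2  -7.59] tcp [ 0.4508 -0.3266  0.1961]
0.0430266577297904
```

move_arm:
  plan:
    - {"jaw": -1,"tx": 0,"ty": -1.3,"tz": 5,"rx": -0.03,"ry": 0,"rz": 0}
    - {"jaw": -1,"tx": 0,"ty": -2.7,"tz": 10,"rx": -0.06,"ry": 0,"rz": 0}
    - {"jaw": -1,"tx": 0,"ty": -4,"tz": 15,"rx": -0.09,"ry": 0,"rz": 0}
    - {"jaw": -1,"tx": 0,"ty": -5.4,"tz": 20,"rx": -0.12,"ry": 0,"rz": 0}
    - {"jaw": -1,"tx": 0,"ty": -6.7,"tz": 25,"rx": -0.15,"ry": 0,"rz": 0}

```text
time_s: 11.92
position: [0.5531, -0.0872, 0.1933]
ee_rot: [1.477, 1.567, 3.051]
ft_force: [0.3, -0.2, -7.4]
gripper_width: 0.0435
```

```bash
python3 -c "
from h import *
delta(deck(0,-.05,.195),DY+np.pi/2);print(read_state()['gripper_width'])"
```

```text
shift cm [-0.19 -3.16  6.82] rot [-0.026  0.    -0.004] other half turn possible; j6 -1.87 F [ 0.25 -0.23 -7.41] tcp [ 0.5531 -0.0872  0.1933]
0.04347221757119139
```

move_arm:
  plan:
    - {"jaw": -1,"tx": 0,"ty": -1.6,"tz": 3.4,"rx": -0.013,"ry": 0,"rz": -0.004}
    - {"jaw": -1,"tx": 0,"ty": -3.2,"tz": 6.8,"rx": -0.026,"ry": 0,"rz": -0.004}
    - {"jaw": -1,"tx": 1.5,"ty": -3.2,"tz": 6.8,"rx": -0.026,"ry": 0,"rz": -0.004}
    - {"jaw": -1,"tx": 3.5,"ty": -3.2,"tz": 6.8,"rx": -0.026,"ry": 0,"rz": -0.004}
    - {"jaw": -1,"tx": 5,"ty": -3.2,"tz": 6.8,"rx": -0.026,"ry": 0,"rz": -0.004}

```text
time_s: 12.55
position: [0.583, -0.0193, 0.14]
ee_rot: [1.326, 1.566, 2.926]
ft_force: [-0.7, -0.1, -6.6]
gripper_width: 0.0433
```

Run:
```python
from h import *
delta(deck(0,-.05,.1275),DY+np.pi/2)
s=read_state();im=camera("wrist")[:,:,::-1];cv2.imwrite("pics/w5.png",im);cv2.imwrite("pics/s5.png",cv2.resize(camera("side")[150:350,200:440,::-1],None,fx=3,fy=3))
```

```text
shift cm [ 1.25 -0.15  0.03] rot [-0.001  0.001 -0.005] other half turn possible; j6 -1.76 F [-0.71 -0.14 -6.55] tcp [ 0.583  -0.0193  0.14  ]
```

View pics/w5.png

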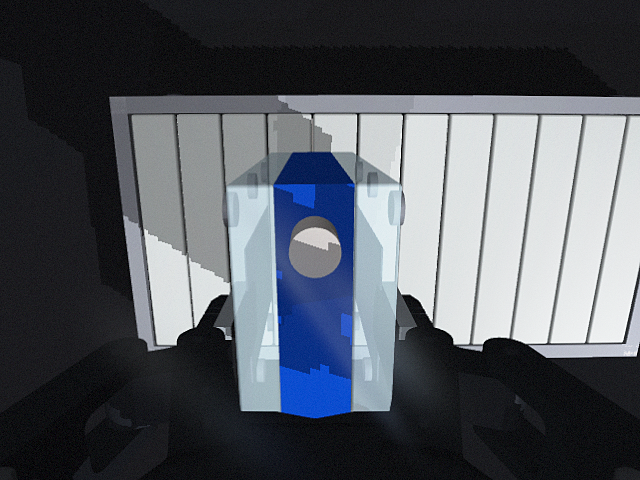

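The boundary between slats 4 and 5 (deck y = −50) is at column 313, right behind the cell's centre plane (columns 314–315). I'll lower slowly.

move_arm:
  plan:
    - {"jaw": -1,"tx": 0.4,"ty": -0.1,"tz": 0,"rx": 0,"ry": 0,"rz": -0.005}
    - {"jaw": -1,"tx": 0.8,"ty": -0.1,"tz": 0,"rx": 0,"ry": 0,"rz": -0.005}
    - {"jaw": -1,"tx": 1.0,"ty": -0.1,"tz": 0,"rx": 0,"ry": 0,"rz": -0.005}
    - {"jaw": -1,"tx": 1.0,"ty": -0.1,"tz": 0,"rx": 0,"ry": 0,"rz": -0.005}

```text
time_s: 13.15
position: [0.5837, -0.0193, 0.13]
ee_rot: [0.62, 1.569, 2.219]
ft_force: [1.2, -0.6, -6.7]
gripper_width: 0.0433
```

move_arm:
  plan:
    - {"jaw": -1,"tx": 0.1,"ty": 0,"tz": 0,"rx": 0,"ry": 0,"rz": 0}
    - {"jaw": -1,"tx": 0.1,"ty": 0,"tz": 0,"rx": 0,"ry": 0,"rz": 0}

```text
time_s: 13.4
position: [0.5837, -0.0193, 0.1291]
ee_rot: [0.571, 1.569, 2.17]
ft_force: [0.1, 0.2, -7.9]
gripper_width: 0.0436
```

move_arm:
  plan:
    - {"jaw": -1,"tx": 0.1,"ty": 0,"tz": 0,"rx": 0,"ry": 0,"rz": 0}
    - {"jaw": -1,"tx": 0.1,"ty": 0,"tz": 0,"rx": 0,"ry": 0,"rz": 0}

```text
time_s: 13.65
position: [0.5838, -0.0193, 0.1283]
ee_rot: [0.349, 1.569, 1.948]
ft_force: [0.3, -0.6, -6.2]
gripper_width: 0.0434
```

```bash
python3 f.py | head -1
```

```text
[ 0.21 -0.21 -6.27] [ 0.5838 -0.0193  0.1282] 13.8
```

Contact is just starting (−7.6 → −6.3 N). One more small step.

move_arm:
  plan:
    - {"jaw": -1,"tx": 0.1,"ty": 0,"tz": 0,"rx": 0,"ry": 0,"rz": 0}
    - {"jaw": -1,"tx": 0.1,"ty": 0,"tz": 0,"rx": 0,"ry": 0,"rz": 0}

```text
time_s: 14.1
position: [0.584, -0.0193, 0.1277]
ee_rot: [0.02, 1.569, 1.619]
ft_force: [-0.9, 0.2, -3.1]
gripper_width: 0.0433
```

```bash
python3 f.py | head -1
```

```text
[-0.02  0.25 -2.23] [ 0.584  -0.0193  0.1276] 14.25
```

move_arm:
  plan:
    - {"jaw": -1,"tx": 0.06,"ty": 0,"tz": 0,"rx": 0,"ry": 0,"rz": 0}
    - {"jaw": -1,"tx": 0.06,"ty": 0,"tz": 0,"rx": 0,"ry": 0,"rz": 0}
    - {"jaw": -1,"tx": 0.06,"ty": 0,"tz": 0,"rx": 0,"ry": 0,"rz": 0}

```text
time_s: 14.68
position: [0.5841, -0.0193, 0.1273]
ee_rot: [-0.308, 1.569, 1.29]
ft_force: [0.3, -0.2, 1.6]
gripper_width: 0.0433
```

```bash
python3 f.py | head -1
```

```text
[-0.26  0.25  1.37] [ 0.5841 -0.0193  0.1272] 14.825
```

The deck carries all the weight (about 9 N) with only about 1 mm of yield. Releasing now.

move_arm:
  plan:
    - {"jaw": 0.2,"tx": 0,"ty": 0,"tz": 0,"rx": 0,"ry": 0,"rz": 0}
    - {"jaw": 0.5,"tx": 0,"ty": 0,"tz": 0,"rx": 0,"ry": 0,"rz": 0}
    - {"jaw": 0.8,"tx": 0,"ty": 0,"tz": 0,"rx": 0,"ry": 0,"rz": 0}
    - {"jaw": 0.8,"tx": 0,"ty": 0,"tz": 0,"rx": 0,"ry": 0,"rz": 0}
    - {"jaw": 0.8,"tx": 0,"ty": 0,"tz": 0,"rx": 0,"ry": 0,"rz": 0}

```text
time_s: 15.5
position: [0.5842, -0.0193, 0.1272]
ee_rot: [-0.372, 1.569, 1.227]
ft_force: [-0.8, -0.4, 0.1]
gripper_width: 0.0768
```

move_arm:
  plan:
    - {"jaw": 0.8,"tx": -3,"ty": 0,"tz": 0,"rx": 0,"ry": 0,"rz": 0}
    - {"jaw": 0.8,"tx": -6,"ty": 0,"tz": 0,"rx": 0,"ry": 0,"rz": 0}
    - {"jaw": 0.8,"tx": -9,"ty": 0,"tz": 0,"rx": 0,"ry": 0,"rz": 0}
    - {"jaw": 0.8,"tx": -12,"ty": 0,"tz": 0,"rx": 0,"ry": 0,"rz": 0}
    - {"jaw": 0.8,"tx": -12,"ty": 0,"tz": 0,"rx": 0,"ry": 0,"rz": 0}

```text
time_s: 16.12
position: [0.5852, -0.0197, 0.2497]
ee_rot: [-1.522, 1.565, 0.077]
ft_force: [0.6, 0.5, -1.0]
gripper_width: 0.0769
```

Run:
```python
from h import *
s=read_state();print(s['position'],s['gripper_width'],s['ft_force'],s['time_s'])
w=camera("wrist")[:,:,::-1];d=camera("side")[:,:,::-1]
cv2.imwrite("pics/w6.png",w)
a=cv2.resize(w,(400,300));b=cv2.resize(d[60:360,140:540],(400,300))
cv2.imwrite("pics/end.png",np.hstack([a,b]))
```

```text
[ 0.58520723 -0.01968095  0.24966264] 0.07690960183266277 [ 0.60579444  0.4644095  -0.95421309] 16.125
```

View pics/end.png

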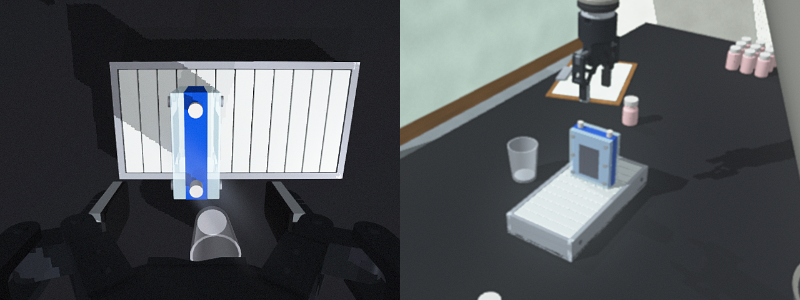

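The final views show the cell upright on the deck and clear of the fingers, with beaker and bottle undisturbed. A quick numeric check of the pose using the ports, at about (194,110) and (195,191) in the half, so ×1.6 in full pixels.

Run:
```python
from h import *
s=read_state();w=cv2.imread("pics/w6.png")
P=onz("wrist",[(312,176),(313,305)],.182,s)[:,:2];c,q=np.cos(DY),np.sin(DY)
print("deck mm",np.round(1000*(P-DECK)@np.array([[c,-q],[q,c]]),1))
im=camera("scene")[:,:,::-1]; o=cv2.imread("pics/scene0.png")
for n,(x,y,a,b) in dict(b_b=(100,270,150,325),b_a=(455,160,500,215),beaker=(300,310,340,335)).items():
    print(n,cv2.absdiff(im[y:b,x:a],o[y:b,x:a]).mean().round(1))
```

```text
deck mm [[-38.6 -50.5]
 [ 31.4 -50.2]]
b_b 1.6
b_a 1.6
beaker 1.4
```

Cell centre is at deck x ≈ −3.6 mm, y ≈ −50 mm, aligned with the slats, and the bystanders are unchanged. Handing in.

```bash
python3 -c "
from cell import *
print(close_job())"
```

```text
the job is handed in; nothing more can be done
None
```

The cell is standing released and upright on the firm part of the deck, and the job is handed in. No verdict was reported.

- **Finding the rib:** I pressed four slats with the closed fingers, from −87.5 to −12.5 mm. Slats −62.5 and −37.5 mm were firm, at about 7–8 N for 1 mm. Slats −87.5 and −12.5 mm were soft, at 1–2 N for 2 mm. That put the target at deck y = −50 mm.
- **Placing:** I gripped the cell across its 44 mm, lowered it in 1 mm steps onto the two firm slats and let go. The deck took the full weight, about 9 N, while yielding about 1 mm.
- **Last checks:** The cell's ports show its centre at deck x ≈ −4 mm, y ≈ −50 mm, with its length within 0.01 rad of the slats. The final pictures show it upright with the fingers clear. The scene pictures before and after show no change at the bottles or beaker. I did not measure sink or tilt directly after letting go.
- **Disagreements:** The scene camera placed the deck about 3 mm off from where the fingers felt it. The first press on −87.5 mm read firm because the finger overlapped the next slat. A repeat press clear of that slat showed it was soft.

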